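# Ready the lure stand: click its leg out, wind the yellow lure to the pointer

### The arm

A 6-joint arm with a two-finger parallel gripper is mounted at the origin on the work surface. World frame = base frame: x ahead of the robot, y to its left, z up, the work surface at z = 0. Lengths are in m, angles in degrees, forces in N, time in s.
With the tool pointing down it reaches from about 0.375 to 0.9 m from the base axis. Payload 3.1 kg.
Tool frame: the origin (TCP) lies at the very end of the fingers, on their centre line; the grasp point (between the pads) lies bot.grip_point_offset behind it (bot.grip_point_offset is the distance from the TCP to the grasp point, in m); z points along the fingers, y is the line along which they close (so a half turn about z gives the same grasp; the last joint's range is limited). The gripper opens to 87 mm and grips with 3 to 60 N. Pads are 19 mm wide; open, the fingers measure 117 mm over their backs; the gripper's body (75 mm by 190 mm) begins 51 mm behind the grasp point.
Start: joints at [55.72, 30.224, 82.088, -0, 67.689, -10.227], TCP at [0.255, 0.571, 0.223] pointing down, gripper open.
Joint ranges: [-176.69, 176.69], [-43.24, 126.21], [12.49, 139.97], [-82, 262], [0, 151.66], [-163.58, 163.58]. Speed limits (degrees/s): [159.86, 159.86, 180, 180, 180, 180].

### API

Orientations are given as a 3x3 rotation matrix whose columns are the frame's x, y, z axes.
In Python, from rig import bot, viewer, ticket gives the robot as it stands.
- The arm moves only by the tool servo_tool, never from a script. Its argument "targets" is a list of rows, each an object with "offset": the shift along the tool's x, y, z in m, a list of three; "dr": the turn, a rotation vector about the tool's x, y, z in degrees, a list of three. In form: [{"offset": [x, y, z], "dr": [ax, ay, az]}, ...]. A call has 1 to 20 rows; each row is the pose to reach, as a shift and turn from the pose commanded when the call began, along the tool's axes at that moment; what a row does not reach only later rows make up. A row lasts 1/12 s, in which the tool goes at most 41.7 mm and 7.16 degrees, less where a joint would pass 70% of its speed; a pose out of reach is approached as far as the arm can. A call with a gripper value outside its range is refused whole. "gripper" is the gripper command: -1 is fully open, 1 is shut, values between are in proportion, set as the call begins (left out, the last holds). The fingers move at their own pace and stop on an object; the grip force is fixed at half the most. Time passes only in rows, so rows that repeat a pose let the fingers close. It gives the time, the measured TCP pose, the force, the opening and the grip force at its end, in the units of the state.
- bot.read_state(): the state, without advancing time (a new reading comes with each control period).
- viewer.capture(name): name is "side" or "top" or "wrist"; returns a dict with "color" (400x640x3 uint8, red, green, blue), "camera_matrix" (3x3 intrinsics, pixels), "R" (3x3) and "t" (3): a world point X has camera coordinates R X + t. Camera axes: x right, y down, z forward; pixel columns grow to the right and rows downward; lengths in m; the calibration is good to about 2 mm. A picture is of the moment at which its call begins. There is no depth.
- ticket.hand_in(): hands the job in; it is judged then, once.
The state is a dict: "time_s": time; "joint_positions": joint angles; "qvel": joint speeds; "tau": joint torques, N m; "position": TCP position; "tcp_rot": TCP orientation; "force": force on the tool from outside, world axes, zero at the start; "moment": the same for the moment, N m; "opening": opening from 0.0 (shut) to 1.0 (fully open); "grasp_force": force on a finger pad.
Only numpy, scipy, OpenCV 4.12 (cv2) and the standard library are available. Lean on these libraries where they do the work, as an engineer would, in place of code of your own. Each camera call takes 0.05 s, during which the arm holds its last target. There are 200 camera calls.

### The job

First swing the stand's folded leg out from under the turntable, by its red post, until it clicks home against its end stop, pushing no harder than it takes. Then wind the handwheel clockwise, about two turns, until the yellow lure is exactly in line with the red pointer, let go, and leave the leg home and the other things on the table undisturbed.

Things in the scene. Friction and masses are not known exactly. Their poses are not given: they have to be found in the camera images.
- stand: The stand: a grey casting bolted down. Origin on the table right under the turntable's axis; z up. Base plate x -75..75, y -235..65 mm in its own frame, 20 mm high. Leg on its +y side, handwheel on its -y side, red pointer on its -x side (upright to 168 mm).
- leg_hinge (a point): On the leg's vertical hinge axis, 21 mm above the table, at x -55, y +78 mm in the stand's frame. Home is 1.45 to 1.95 rad counterclockwise from the stand's +x, set differently on each stand and to be found by feel: the leg moves freely (about 1 N at the post) until 0.4 rad before home; then a sprung roller resists (up to 7 N), and over the last 0.1 rad pulls the leg home and holds it.
- leg_post (a point): Centre of the red upright post near the leg's end: 16 mm across, 30 to 80 mm above the table (this point 55 mm up), 110 mm from the hinge axis. The leg is an aluminium bar 20 mm wide, top 30 mm up. It starts folded, within 0.12 rad of the stand's +x, and swings out counterclockwise seen from above, to the stand's +y and a little on towards -x.
- buffer (a joint): How far the leg presses in the rubber end stop, rad about the hinge: 0 until the leg is home, 0.01 to 0.025 when home and let go; it rises 0.01 for every 2.7 N pushed at the post once home. Over 0.07 (some 19 N) counts as forcing the leg. It does not tell where home is.
- disc_center (a point): Centre of the turntable's top face: an aluminium disc 200 mm across, top 162 mm and underside 150 mm above the table; six lures on it reach up to 198 mm. It overhangs the folded leg, so the leg's post can only be reached with the tool leaning 30 to 45 degrees: hand out on the stand's +y side, fingers pointing inwards (stand -y) and down.
- wheel_center (a point): Centre of the handwheel: a dark steel disc 100 mm across, top 153 mm above the table, turning about a vertical axis.
- crank_grip (a point): Centre of the handwheel's red crank knob: upright, 18 mm across, from 153 to 193 mm above the table (this point is 173 mm up), 38 mm from the wheel's axis; it spins freely on its pin.
- wheel (a joint): Handwheel angle, rad, positive clockwise seen from above; starts somewhere within 0.6 of 0. Friction only, about 2 to 3 N at the knob; it stays where it is left. It drives the turntable 6 : 1 in the same sense.
- turntable (a joint): Turntable angle, rad, positive clockwise seen from above = handwheel angle / 6. The yellow lure is at the pointer at 2.094 (handwheel at 12.57, two turns from 0).
- yellow_lure (a point): Middle of the yellow lure, 78 mm from the turntable's axis, 186 mm above the table.
- pointer (a point): Tip of the fixed red pointer at the disc's edge, 106 mm from the turntable's axis towards the stand's -x, 163 mm above the table.
- spool_green: Bystander: thread spool, green, 28 mm across, 28 mm high; origin at its foot. Leave alone.
- spool_orange: Bystander: thread spool, orange, 28 mm across, 28 mm high; origin at its foot. Leave alone.
- spool_blue: Bystander: thread spool, blue, 28 mm across, 28 mm high; origin at its foot. Leave alone.
- bead_jar: Bystander: glass jar with black cap, 44 mm across, 55 mm high; origin at its foot. Leave alone.
- varnish: Bystander: small amber bottle with white cap, 34 mm across, 65 mm high; origin at its foot. Leave alone.
- hook_tin: Bystander: flat round steel tin, 60 mm across, 20 mm high; origin at its foot. Leave alone.
- bodkin: Bystander: bodkin (like a small screwdriver) lying on the table, 130 mm long, under 30 mm high; origin at its foot. Leave alone.

How it is judged:
By the outcome, as a careful person would: the job done as asked, in the order asked, and still so for the second after the job is handed in, with the robot touching nothing.
It also fails if it takes over 72 s, if anything falls off the work surface, if the arm or the gripper's body presses on something with over 40 N, if the wrist force passes 120 N, or if a joint passes its speed limit or range.

## Working session

There is one attempt and no reset: what is moved stays moved. The work goes in short steps, Python scripts to look and compute and a tool call to move; the robot and the scene stay as the last step left them, time stands still between calls to the robot, and variables do not carry over. Pictures are saved under pics/ and viewed, at most 10 in all, crops included, and the job is handed in when it is done.

Besides the shell and the picture viewer there is one more tool, called after "Request:" as name(argument=value, ...) on one line, values as JSON. servo_tool: Moves the arm, as the interface text tells. Its arguments: {"type":"object","properties":{"targets":{"type":"array"},"gripper":{"type":"number"}},"required":["targets"]}

```bash
mkdir -p pics; ls
python3 - <<'E'
from rig import bot, viewer
import cv2,numpy as np
s=bot.read_state();print(s['time_s'],s['position'],np.round(s['tcp_rot'],3),s['force'],s['opening'],bot.grip_point_offset)
for n in("top","side"):
    c=viewer.capture(n);cv2.imwrite(f'pics/{n}0.png',c['color'][:,:,::-1])
    print(n,c['camera_matrix'],np.round(c['R'],4),c['t'])
    np.savez(f'{n}0.npz',**c)
E
```

```text
pics
0.0 [0.25428715 0.57011033 0.22156422] [[-0.913  0.408 -0.001]
 [ 0.408  0.913 -0.002]
 [ 0.    -0.002 -1.   ]] [ 0.24277946 -0.50602065 -0.12548567] 0.9964000919855627 0.0187
top [[361.3231176    0.         324.94789911]
 [  0.         361.3231176  197.92259227]
 [  0.           0.           1.        ]] [[ 0.0126 -0.9993 -0.0353]
 [-0.9833 -0.006  -0.182 ]
 [ 0.1817  0.037  -0.9827]] [0.07239662 0.60835974 0.84567949]
side [[445.12225872   0.         318.7817694 ]
 [  0.         445.12225872 202.65971079]
 [  0.           0.           1.        ]] [[ 0.7042 -0.7099  0.0113]
 [-0.492  -0.4994 -0.7131]
 [ 0.5119  0.4966 -0.7009]] [-0.38403312  0.41980953  0.68223306]
```

View pics/top0.png

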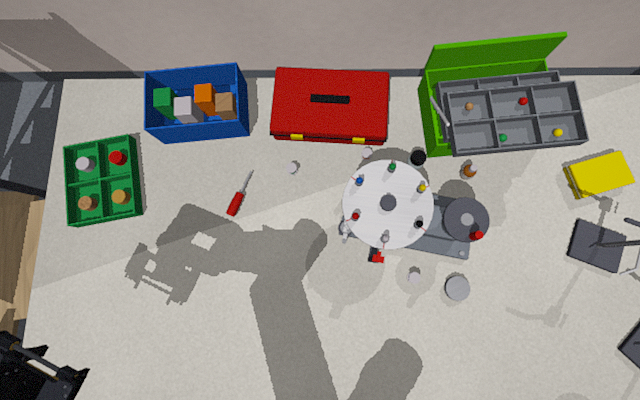

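View pics/side0.png

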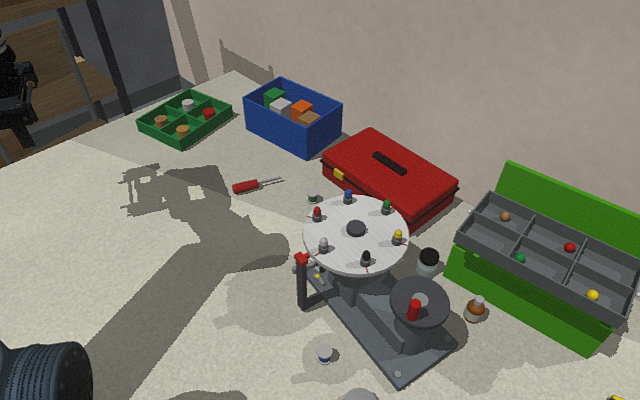

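```bash
cat > h.py <<'E'
import numpy as np,cv2
def ray(c,px,z):
    K,R,t=c['camera_matrix'],c['R'],c['t']
    d=R.T@np.linalg.solve(K,[px[0],px[1],1.]);o=-R.T@t
    return o+d*(z-o[2])/d[2]
def proj(c,X):
    p=c['camera_matrix']@(c['R']@np.array(X)+c['t']);return p[:2]/p[2]
def blobs(c,lo,hi,amin=6,roi=None):
    h=cv2.cvtColor(c['color'],cv2.COLOR_RGB2HSV)
    m=cv2.inRange(h,np.array(lo),np.array(hi))
    if lo[0]==0: m|=cv2.inRange(h,np.array([172,lo[1],lo[2]]),np.array([180,255,255]))
    if roi: k=np.zeros_like(m);x0,y0,x1,y1=roi;k[y0:y1,x0:x1]=1;m*=k
    n,_,st,ce=cv2.connectedComponentsWithStats(m)
    return [(np.round(ce[i],1).tolist(),st[i].tolist()) for i in range(1,n) if st[i][4]>=amin]
RED=((0,130,70),(8,255,255));YEL=((22,130,80),(34,255,255))
E
python3 - <<'E'
from h import *
c=dict(np.load('top0.npz'));s=dict(np.load('side0.npz'))
for n,i,roi in(('top',c,(320,150,500,280)),('side',s,(280,180,450,350))):
    print(n,'red',blobs(i,*RED,roi=roi),'yel',blobs(i,*YEL,roi=roi))
# disc & wheel hub
h=cv2.cvtColor(c['color'],cv2.COLOR_RGB2HSV)
print(h[203,410],h[203,388],h[215,455],h[240,420],h[190,330])
for n,i,rd,hub,wh in(('top',c,(341,158,436,252),(388,203),(466,219)),('side',s,(300,192,412,276),(356,228),(420,301))):
    print(n,ray(i,hub,.168),ray(i,wh,.153))
big=cv2.resize(c['color'][140:310,300:510],None,fx=3.8,fy=3.5,interpolation=cv2.INTER_CUBIC)[:,:,::-1]
b2=cv2.resize(s['color'][170:395,240:500],None,fx=3,fy=2.6,interpolation=cv2.INTER_CUBIC)[:,:,::-1]
cv2.imwrite('pics/tc.png',big);cv2.imwrite('pics/sc.png',b2)
E
```

```text
top red [([355.1, 215.5], [352, 213, 7, 6, 35]), ([476.2, 235.1], [469, 230, 15, 10, 99]), ([377.4, 257.3], [372, 251, 12, 12, 95])] yel [([422.2, 187.3], [419, 185, 7, 6, 32])]
side red [([347.5, 186.5], [331, 180, 34, 15, 191]), ([407.1, 193.9], [350, 180, 100, 42, 2330]), ([428.7, 215.9], [407, 198, 43, 37, 282]), ([316.8, 210.8], [314, 207, 7, 9, 48]), ([301.6, 258.2], [295, 252, 15, 15, 144]), ([413.3, 309.4], [407, 299, 14, 22, 229])] yel [([397.7, 234.1], [394, 230, 8, 9, 57]), ([317.2, 275.5], [315, 274, 6, 5, 19])]
[130   4 205] [128  28  99] [113  20 100] [104  27 121] [ 23  15 200]
top [ 0.57679799 -0.06296202  0.168     ] [ 0.54517929 -0.23304763  0.153     ]
side [ 0.57768497 -0.06289576  0.168     ] [ 0.54167507 -0.23657912  0.153     ]
```

View pics/tc.png

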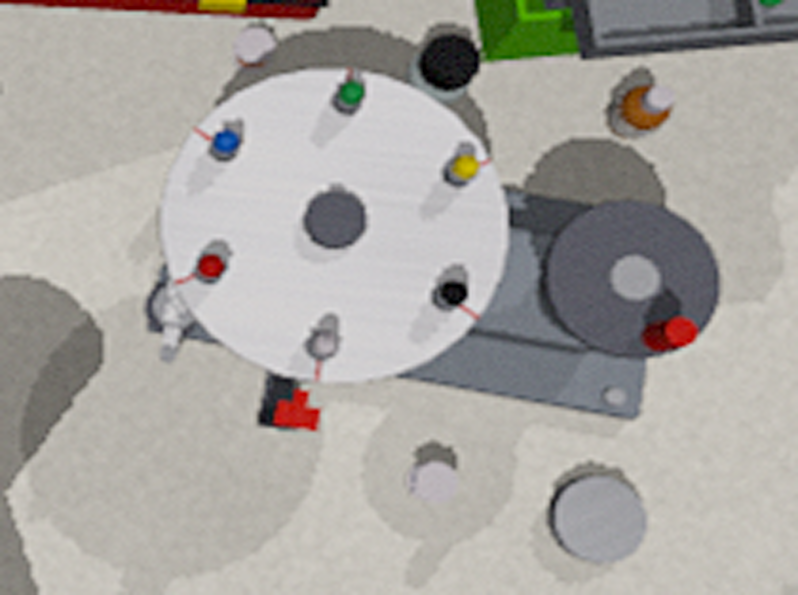

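View pics/sc.png

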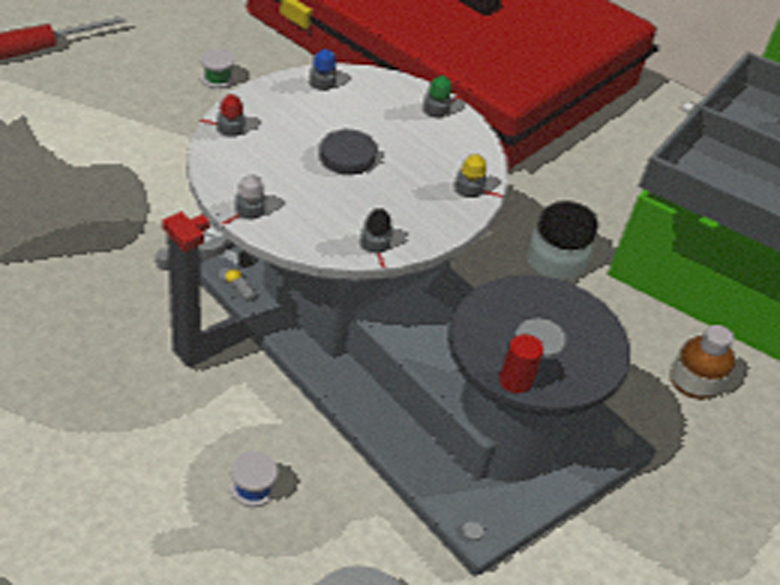

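Run:
```python
from h import *
from scipy.optimize import least_squares
c=dict(np.load('top0.npz'));s=dict(np.load('side0.npz'))
C=(ray(c,(388,203),.168)+ray(s,(356,228),.168))[:2]/2;W=(ray(c,(466.3,213),.153)+0)[:2]
# wheel center from hub: top hub in crop (634,277)->px
hubt=(300+634/3.8,140+277/3.5);hubs=(240+541/3,170+338/2.6)
for z in(.153,.158):print('wheelhub',ray(c,hubt,z),ray(s,hubs,z))
P=(ray(c,(377.4,257.3),.166),ray(s,(301.6,258.2),.166));print('C',C,'ptr',P)
L=(ray(c,(422.2,187.3),.190),ray(s,(397.7,234.1),.190));print('yel',L)
K=(ray(c,(300+682/3.8,140+331/3.5),.193),ray(s,(240+525/3,170+345/2.6),.193));print('knobtop',K)
for n,px,z in(('green',(300+255/3.8,140+45/3.5),.028),('blue',(300+434/3.8,140+482/3.5),.028),('tin',(300+598/3.8,140+518/3.5),.02),('jar',(300+450/3.8,140+62/3.5),.055),('varn',(300+657/3.8,140+98/3.5),.065),('sp2',(292,167),.028)):print(n,ray(c,px,z))
```

```text
wheelhub [ 0.54488136 -0.23483671  0.153     ] [ 0.54365741 -0.2358331   0.153     ]
wheelhub [ 0.54424163 -0.23307036  0.158     ] [ 0.54035065 -0.23715261  0.158     ]
C [ 0.57724148 -0.06292889] ptr (array([ 0.46039793, -0.0387122 ,  0.166     ]), array([ 0.45764426, -0.04198985,  0.166     ]))
yel (array([ 0.60719201, -0.13249762,  0.19      ]), array([ 0.60330288, -0.13678616,  0.19      ]))
knobtop (array([ 0.50819573, -0.24436987,  0.193     ]), array([ 0.50735851, -0.24343225,  0.193     ]))
green [ 0.7342643 -0.0302682  0.028    ]
blue [ 0.41489638 -0.14291043  0.028     ]
tin [ 0.39138745 -0.24897441  0.02      ]
jar [ 0.71307238 -0.15748362  0.055     ]
varn [ 0.68383015 -0.28812048  0.065     ]
sp2 [0.69525289 0.16695869 0.028     ]
```

```bash
cat >> h.py <<'E'
from scipy.spatial.transform import Rotation as Ro
th=np.radians(-10.8);SX=np.array([np.cos(th),np.sin(th),0]);SY=np.array([-np.sin(th),np.cos(th),0]);C0=np.array([.577,-.063,0])
def S(x,y,z):return C0+SX*x+SY*y+np.array([0,0,z])
def lean(deg):
    a=np.radians(deg);z=-np.sin(a)*SY-np.cos(a)*np.array([0,0,1.]);y=SX
    return np.c_[np.cross(y,z),y,z]
def rel(s,p,R):
    R0=np.array(s['tcp_rot']);return np.round(R0.T@(p-np.array(s['position'])),4).tolist(),np.round(Ro.from_matrix(R0.T@R).as_rotvec(degrees=True),2).tolist()
E
python3 - <<'E'
from h import *
from rig import bot
c=dict(np.load('top0.npz'))
print(ray(c,(275,138),0),ray(c,(385,143),0))
R=lean(40);z=R[:,2];P=S(.055,.078,.060)
pre=P+z*.0187-z*.12;print(P,pre)
print(rel(bot.read_state(),pre,R))
E
```

```text
[0.7854468  0.22018599 0.        ] [ 0.77112303 -0.08129644  0.        ]
[0.64564154 0.00331243 0.06      ] [0.65784276 0.06727346 0.1376003 ]
([-0.5735, -0.2946, 0.0845], [26.62, -33.68, 73.45])
```

Request:
servo_tool(targets=[{"offset":[-0.29,-0.15,0.04],"dr":[13.3,-16.8,36.7]},{"offset":[-0.29,-0.15,0.04],"dr":[13.3,-16.8,36.7]},{"offset":[-0.29,-0.15,0.04],"dr":[13.3,-16.8,36.7]},{"offset":[-0.29,-0.15,0.04],"dr":[13.3,-16.8,36.7]},{"offset":[-0.29,-0.15,0.04],"dr":[13.3,-16.8,36.7]},{"offset":[-0.29,-0.15,0.04],"dr":[13.3,-16.8,36.7]},{"offset":[-0.29,-0.15,0.04],"dr":[13.3,-16.8,36.7]},{"offset":[-0.29,-0.15,0.04],"dr":[13.3,-16.8,36.7]},{"offset":[-0.573,-0.295,0.084],"dr":[26.6,-33.7,73.4]},{"offset":[-0.573,-0.295,0.084],"dr":[26.6,-33.7,73.4]},{"offset":[-0.573,-0.295,0.084],"dr":[26.6,-33.7,73.4]},{"offset":[-0.573,-0.295,0.084],"dr":[26.6,-33.7,73.4]},{"offset":[-0.573,-0.295,0.084],"dr":[26.6,-33.7,73.4]},{"offset":[-0.573,-0.295,0.084],"dr":[26.6,-33.7,73.4]},{"offset":[-0.573,-0.295,0.084],"dr":[26.6,-33.7,73.4]},{"offset":[-0.573,-0.295,0.084],"dr":[26.6,-33.7,73.4]},{"offset":[-0.573,-0.295,0.084],"dr":[26.6,-33.7,73.4]},{"offset":[-0.573,-0.295,0.084],"dr":[26.6,-33.7,73.4]}], gripper=0.0)

```text
time_s: 1.6
position: [0.6577, 0.0658, 0.1371]
tcp_rot: [[0.145, 0.982, -0.123], [0.753, -0.19, -0.63], [-0.642, -0.001, -0.767]]
force: [-0.1, 0.5, 0.4]
opening: 0.502
grasp_force: 0.0
```

Run:
```python
from h import *
from rig import bot,viewer
s=bot.read_state();print(s['time_s'],s['position'],s['joint_positions'],s['force'],s['opening'])
R=lean(40);z=R[:,2];P=S(.055,.078,.060);print(rel(s,P+z*.0187-z*.12,R))
c=viewer.capture('wrist');np.savez('w1.npz',**c);cv2.imwrite('pics/w1.png',c['color'][:,:,::-1])
for zz in(.03,.055,.08):print(proj(c,S(.055,.078,zz)))
print(blobs(c,*RED,20))
```

```text
1.6 [0.65765102 0.06581863 0.13713493] [ 11.76530479  49.06937324  69.59116934 -36.73927529  81.39195731
  35.01742184] [-0.07396821  0.45782238  0.42216801] 0.5023261390825464
([0.0008, -0.0001, -0.0013], [-0.15, -0.09, -0.1])
[320.92046579 168.2470646 ]
[320.87356182 191.85312657]
[320.82167144 217.96877689]
[([487.8, 78.6], [447, 0, 83, 206, 4031]), ([564.3, 131.4], [455, 0, 185, 244, 33969]), ([321.6, 191.3], [313, 162, 19, 58, 981]), ([98.4, 345.7], [96, 342, 5, 7, 25])]
```

View pics/w1.png

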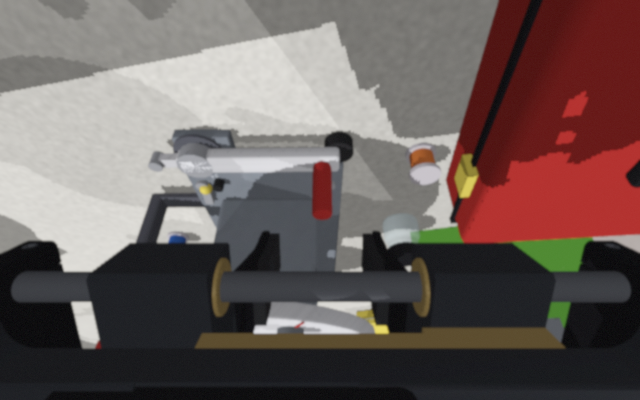

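Request:
servo_tool(targets=[{"offset":[0,0,0.03],"dr":[0,0,0]},{"offset":[0,0,0.06],"dr":[0,0,0]},{"offset":[0,0,0.09],"dr":[0,0,0]},{"offset":[0,0,0.105],"dr":[0,0,0]},{"offset":[0,0,0.118],"dr":[0,0,0]},{"offset":[0,0,0.118],"dr":[0,0,0]},{"offset":[0,0,0.118],"dr":[0,0,0]}])

```text
time_s: 2.23
position: [0.6434, -0.0056, 0.0482]
tcp_rot: [[0.143, 0.983, -0.119], [0.754, -0.186, -0.63], [-0.641, 0.0, -0.767]]
force: [0.4, -0.4, 0.9]
opening: 0.505
grasp_force: 0.0
```

Request:
servo_tool(targets=[{"offset":[0,0,0],"dr":[0,0,0]},{"offset":[0,0,0],"dr":[0,0,0]},{"offset":[0,0,0],"dr":[0,0,0]},{"offset":[0,0,0],"dr":[0,0,0]},{"offset":[0,0,0],"dr":[0,0,0]},{"offset":[0,0,0],"dr":[0,0,0]}], gripper=1.0)

```text
time_s: 2.73
position: [0.6446, -0.0064, 0.0485]
tcp_rot: [[0.144, 0.983, -0.117], [0.754, -0.186, -0.63], [-0.641, 0.003, -0.767]]
force: [0.9, 0.6, 1.0]
opening: 0.175
grasp_force: 30.0
```

Request:
servo_tool(targets=[{"offset":[0.0042,-0.0001,-0.0035],"dr":[0,0,0]},{"offset":[0.0084,-0.0005,-0.0071],"dr":[0,0,0]},{"offset":[0.0126,-0.0012,-0.0106],"dr":[0,0,0]},{"offset":[0.0168,-0.0022,-0.0141],"dr":[0,0,0]},{"offset":[0.0209,-0.0035,-0.0175],"dr":[0,0,0]},{"offset":[0.0249,-0.0049,-0.0209],"dr":[0,0,0]},{"offset":[0.0289,-0.0067,-0.0243],"dr":[0,0,0]},{"offset":[0.0328,-0.0087,-0.0275],"dr":[0,0,0]},{"offset":[0.0367,-0.011,-0.0308],"dr":[0,0,0]},{"offset":[0.0404,-0.0135,-0.0339],"dr":[0,0,0]}])

```text
time_s: 3.57
position: [0.6419, 0.0489, 0.0484]
tcp_rot: [[0.144, 0.983, -0.115], [0.754, -0.184, -0.63], [-0.64, 0.004, -0.768]]
force: [4.3, -2.4, 0.4]
opening: 0.175
grasp_force: 30.0
```

Request:
servo_tool(targets=[{"offset":[0.0036,-0.0029,-0.003],"dr":[0,0,0]},{"offset":[0.0072,-0.0058,-0.006],"dr":[0,0,0]},{"offset":[0.0106,-0.009,-0.0088],"dr":[0,0,0]},{"offset":[0.0139,-0.0124,-0.0116],"dr":[0,0,0]},{"offset":[0.017,-0.016,-0.0142],"dr":[0,0,0]},{"offset":[0.0201,-0.0199,-0.0168],"dr":[0,0,0]},{"offset":[0.0229,-0.024,-0.0192],"dr":[0,0,0]},{"offset":[0.0256,-0.0282,-0.0215],"dr":[0,0,0]},{"offset":[0.0256,-0.0282,-0.0215],"dr":[0,0,0]}])

```text
time_s: 4.32
position: [0.6218, 0.0896, 0.0484]
tcp_rot: [[0.145, 0.983, -0.11], [0.758, -0.182, -0.627], [-0.636, 0.008, -0.771]]
force: [5.7, 4.3, 1.7]
opening: 0.176
grasp_force: 29.8
```

Request:
servo_tool(targets=[{"offset":[0,0,0],"dr":[0,0,0]},{"offset":[0,0,0],"dr":[0,0,0]},{"offset":[0,0,0],"dr":[0,0,0]}], gripper=0.35)

```text
time_s: 4.57
position: [0.617, 0.087, 0.0477]
tcp_rot: [[0.143, 0.982, -0.122], [0.754, -0.188, -0.63], [-0.641, -0.002, -0.767]]
force: [-0.5, -0.1, 0.2]
opening: 0.294
grasp_force: 0.0
```

Run:
```python
from h import *
from rig import bot,viewer
s=bot.read_state();R=np.array(s['tcp_rot']);g=np.array(s['position'])-R[:,2]*.0187
d=g-C0;print('grip in stand',d@SX,d@SY,d[2],'phi',np.arctan2(d@SY-.078,d@SX+.055),np.hypot(d@SY-.078,d@SX+.055),s['opening'],s['force'],s['joint_positions'])
```

```text
grip in stand 0.011215006131709927 0.1667855947315471 0.06204223443620707 phi 0.9299979808858277 0.11075788400315757 0.29387665857956186 [-0.50365156 -0.08503674  0.22977935] [ 14.1363182   53.89850898  75.95036846 -37.2514851   73.58234172
  43.36494484]
```

Request:
servo_tool(targets=[{"offset":[0.0018,-0.0053,-0.0015],"dr":[0,0,0]},{"offset":[0.0035,-0.0107,-0.003],"dr":[0,0,0]},{"offset":[0.0053,-0.016,-0.0044],"dr":[0,0,0]},{"offset":[0.007,-0.0213,-0.0059],"dr":[0,0,0]},{"offset":[0.0086,-0.0264,-0.0072],"dr":[0,0,0]},{"offset":[0.0101,-0.0315,-0.0085],"dr":[0,0,0]},{"offset":[0.0117,-0.0366,-0.0098],"dr":[0,0,0]},{"offset":[0.0132,-0.0418,-0.0111],"dr":[0,0,0]},{"offset":[0.0132,-0.0418,-0.0111],"dr":[0,0,0]}])

```text
time_s: 5.32
position: [0.5805, 0.1107, 0.0482]
tcp_rot: [[0.143, 0.983, -0.118], [0.753, -0.185, -0.631], [-0.642, 0.001, -0.767]]
force: [4.1, -0.2, -0.9]
opening: 0.33
grasp_force: 1.7
```

Request:
servo_tool(targets=[{"offset":[0.0009,-0.0053,-0.0008],"dr":[0,0,0]},{"offset":[0.0018,-0.0107,-0.0015],"dr":[0,0,0]},{"offset":[0.0018,-0.0107,-0.0015],"dr":[0,0,0]}])

```text
time_s: 5.57
position: [0.5727, 0.115, 0.0481]
tcp_rot: [[0.145, 0.983, -0.115], [0.755, -0.185, -0.63], [-0.64, 0.005, -0.768]]
force: [5.0, 1.2, -0.5]
opening: 0.323
grasp_force: 2.0
```

Request:
servo_tool(targets=[{"offset":[0.0002,-0.0055,-0.0002],"dr":[0,0,0]},{"offset":[0.0004,-0.011,-0.0004],"dr":[0,0,0]},{"offset":[0.0004,-0.011,-0.0004],"dr":[0,0,0]}])

```text
time_s: 5.82
position: [0.562, 0.1186, 0.0483]
tcp_rot: [[0.145, 0.983, -0.114], [0.756, -0.185, -0.628], [-0.639, 0.005, -0.769]]
force: [1.7, 0.9, 0.2]
opening: 0.322
grasp_force: 0.9
```

Request:
servo_tool(targets=[{"offset":[0.0,-0.003,0.0],"dr":[0,0,0]},{"offset":[0.0,-0.0055,0.0],"dr":[0,0,0]},{"offset":[0.0,-0.0055,0.0],"dr":[0,0,0]}])

```text
time_s: 6.07
position: [0.5545, 0.1188, 0.0484]
tcp_rot: [[0.144, 0.982, -0.119], [0.754, -0.187, -0.63], [-0.641, 0.001, -0.767]]
force: [1.4, 0.7, 0.2]
opening: 0.326
grasp_force: 0.7
```

```bash
cat >> h.py <<'E'
def st():
    from rig import bot
    s=bot.read_state();R=np.array(s['tcp_rot']);g=np.array(s['position'])-R[:,2]*.0187;d=g-C0
    print(round(s['time_s'],2),'grip stand',np.round([d@SX,d@SY,d[2]],4),'F stand',np.round([s['force']@SX,s['force']@SY,s['force'][2]],2),round(s['opening'],3),s['grasp_force'],'phi c',np.arctan2(d@SY-.078,d@SX+.055))
    return s
E
python3 - <<'E'
from h import *
st()
from rig import viewer
c=viewer.capture('wrist');print([b for b in blobs(c,*RED,150)])
for f in (1.4,1.5,1.6,1.7,1.8):
  print(f,[proj(c,S(-.055+.11*np.cos(f),.078+.11*np.sin(f),z)).round(1).tolist() for z in(.03,.055,.08)])
cv2.imwrite('pics/w2.png',c['color'][:,:,::-1])
c=viewer.capture('top');print([b for b in blobs(c,*RED,5,roi=(270,180,372,260))])
for f in (1.4,1.5,1.6,1.7,1.8): print(f,proj(c,S(-.055+.11*np.cos(f),.078+.11*np.sin(f),.08)))
E
```

```text
6.07 grip stand [-0.0562  0.1864  0.0627] F stand [1.25 0.94 0.23] 0.326 0.6936650897841901 phi c 1.5821061885027303
[([333.5, 237.2], [319, 200, 32, 72, 2082]), ([629.5, 235.9], [611, 217, 29, 36, 549])]
1.4 [[357.8, 209.5], [361.0, 252.8], [364.7, 304.2]]
1.5 [[337.5, 208.2], [338.9, 251.7], [340.6, 303.3]]
1.6 [[316.7, 207.9], [316.4, 251.5], [316.0, 303.2]]
1.7 [[296.1, 208.8], [294.0, 252.2], [291.5, 303.7]]
1.8 [[276.2, 210.7], [272.4, 253.8], [268.0, 305.0]]
[([302.7, 215.2], [299, 211, 8, 9, 45]), ([354.9, 215.6], [352, 213, 7, 6, 33])]
1.4 [304.34041684 208.81118628]
1.5 [302.8624813  213.07938458]
1.6 [301.81409187 217.48432456]
1.7 [301.2082225  221.98395693]
1.8 [301.05377394 226.53476673]
```

View pics/w2.png

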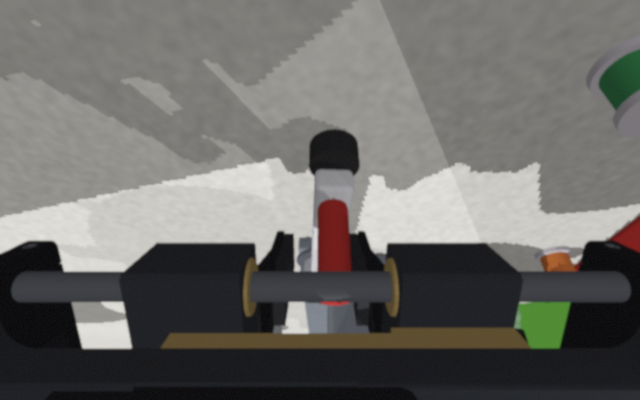

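Request:
servo_tool(targets=[{"offset":[0.0,-0.003,0.0],"dr":[0,0,0]},{"offset":[0.0,-0.006,0.0],"dr":[0,0,0]},{"offset":[0.0,-0.006,0.0],"dr":[0,0,0]},{"offset":[0.0,-0.006,0.0],"dr":[0,0,0]}])

```text
time_s: 6.5
position: [0.5473, 0.1194, 0.0481]
tcp_rot: [[0.143, 0.982, -0.122], [0.753, -0.188, -0.631], [-0.643, -0.002, -0.766]]
force: [0.4, 0.5, 0.2]
opening: 0.324
grasp_force: 0.0
```

```bash
cat > w.py <<'E'
from h import *
st()
from rig import viewer
c=viewer.capture('wrist');b=[b for b in blobs(c,*RED,150) if 200<b[0][0]<450];print(b)
fs=np.arange(1.2,2.05,.05);u=[proj(c,S(-.055+.11*np.cos(f),.078+.11*np.sin(f),.047))[0] for f in fs]
print('phi post',np.interp(-b[0][0][0],-np.array(u),fs))
E
python3 w.py
```

```text
6.5 grip stand [-0.0633  0.1856  0.0624] F stand [0.34 0.57 0.2 ] 0.324 0.0030789089942118153 phi c 1.6478763517462078
[([333.2, 237.2], [318, 200, 33, 72, 2136])]
phi post 1.5891701910139266
```

Request:
servo_tool(targets=[{"offset":[0.0,-0.003,0.0],"dr":[0,0,0]},{"offset":[0.0,-0.006,0.0],"dr":[0,0,0]},{"offset":[0.0,-0.006,0.0],"dr":[0,0,0]},{"offset":[0.0,-0.006,0.0],"dr":[0,0,0]}])

```text
time_s: 6.88
position: [0.5441, 0.1202, 0.0481]
tcp_rot: [[0.144, 0.983, -0.117], [0.753, -0.185, -0.631], [-0.642, 0.003, -0.767]]
force: [4.1, -3.1, -2.0]
opening: 0.322
grasp_force: 2.4
```

```bash
python3 w.py
```

```text
6.88 grip stand [-0.0667  0.1857  0.0624] F stand [ 4.63 -2.3  -1.95] 0.322 2.3902342398650944 phi c 1.6793719763626385
[([333.9, 237.1], [318, 200, 34, 72, 2107])]
phi post 1.616499384251246
```

Request:
servo_tool(targets=[{"offset":[0.0,-0.003,0.0],"dr":[0,0,0]},{"offset":[0.0,-0.003,0.0],"dr":[0,0,0]},{"offset":[0.0,-0.003,0.0],"dr":[0,0,0]}])

```text
time_s: 7.18
position: [0.5423, 0.1205, 0.048]
tcp_rot: [[0.144, 0.983, -0.115], [0.754, -0.184, -0.631], [-0.641, 0.005, -0.767]]
force: [6.9, -4.4, -3.9]
opening: 0.324
grasp_force: 3.5
```

```bash
python3 w.py
```

```text
7.18 grip stand [-0.0686  0.1857  0.0624] F stand [ 7.6  -3.01 -3.87] 0.324 3.527843412011862 phi c 1.6960833218114497
[([334.0, 237.3], [319, 200, 33, 72, 2100])]
phi post 1.6322685843165332
```

Request:
servo_tool(targets=[{"offset":[0.0,0.004,0.0],"dr":[0,0,0]},{"offset":[0.0,0.008,0.0],"dr":[0,0,0]},{"offset":[0.0,0.01,0.0],"dr":[0,0,0]},{"offset":[0.0,0.01,0.0],"dr":[0,0,0]}], gripper=-0.1)

```text
time_s: 7.57
position: [0.5497, 0.1194, 0.0481]
tcp_rot: [[0.144, 0.982, -0.12], [0.753, -0.187, -0.63], [-0.642, 0.0, -0.767]]
force: [-0.1, -1.0, 0.0]
opening: 0.518
grasp_force: 0.0
```

```bash
python3 w.py
```

```text
7.57 grip stand [-0.061   0.1861  0.0625] F stand [ 0.12 -0.99  0.03] 0.518 0.0 phi c 1.6263785127084207
[([323.2, 237.3], [308, 200, 32, 72, 2063])]
phi post 1.612990926686675
```

Request:
servo_tool(targets=[{"offset":[0,0,-0.03],"dr":[0,0,0]},{"offset":[0,0,-0.065],"dr":[0,0,0]},{"offset":[0,0,-0.105],"dr":[0,0,0]},{"offset":[0,0,-0.14],"dr":[0,0,0]},{"offset":[0,0,-0.18],"dr":[0,0,0]},{"offset":[0,0,-0.22],"dr":[0,0,0]},{"offset":[0,0,-0.26],"dr":[0,0,0]},{"offset":[0,0,-0.28],"dr":[0,0,0]}])

```text
time_s: 8.28
position: [0.5836, 0.2995, 0.2673]
tcp_rot: [[0.145, 0.983, -0.114], [0.756, -0.184, -0.628], [-0.638, 0.005, -0.77]]
force: [0.5, 0.7, 0.8]
opening: 0.551
grasp_force: 0.0
```

Run:
```python
from h import *
s=st()
R=lean(0)
print(rel(s,np.array([.508,-.244,.30]),R), rel(s,np.array([.57,.0,.30]),lean(20)))
```

```text
8.28 grip stand [-0.0615  0.3693  0.2817] F stand [0.4  0.8  0.76] 0.551 0.0 phi c 1.5931874514397506
([-0.4429, 0.0261, 0.3245], [0.36, 39.63, 0.06]) ([-0.2494, 0.042, 0.1643], [0.35, 19.63, -0.01])
```

Request:
servo_tool(targets=[{"offset":[-0.249,0.042,0.164],"dr":[0.4,19.6,0]},{"offset":[-0.249,0.042,0.164],"dr":[0.4,19.6,0]},{"offset":[-0.249,0.042,0.164],"dr":[0.4,19.6,0]},{"offset":[-0.249,0.042,0.164],"dr":[0.4,19.6,0]},{"offset":[-0.249,0.042,0.164],"dr":[0.4,19.6,0]},{"offset":[-0.249,0.042,0.164],"dr":[0.4,19.6,0]},{"offset":[-0.443,0.026,0.3245],"dr":[0.4,39.6,0]},{"offset":[-0.443,0.026,0.3245],"dr":[0.4,39.6,0]},{"offset":[-0.443,0.026,0.3245],"dr":[0.4,39.6,0]},{"offset":[-0.443,0.026,0.3245],"dr":[0.4,39.6,0]},{"offset":[-0.443,0.026,0.3245],"dr":[0.4,39.6,0]},{"offset":[-0.443,0.026,0.3245],"dr":[0.4,39.6,0]},{"offset":[-0.443,0.026,0.3245],"dr":[0.4,39.6,0]},{"offset":[-0.443,0.026,0.3245],"dr":[0.4,39.6,0]},{"offset":[-0.443,0.026,0.3245],"dr":[0.4,39.6,0]}], gripper=-0.2)

```text
time_s: 9.53
position: [0.5054, -0.25, 0.298]
tcp_rot: [[0.194, 0.981, -0.007], [0.981, -0.194, -0.004], [-0.005, -0.006, -1.0]]
force: [-0.6, 0.4, -0.2]
opening: 0.601
grasp_force: 0.0
```

Run:
```python
from h import *
from rig import viewer
s=st();print(s['joint_positions'])
c=viewer.capture('wrist');np.savez('w3.npz',**c);cv2.imwrite('pics/w3.png',c['color'][:,:,::-1])
print(blobs(c,*RED,30)); print('pred knob',proj(c,[.508,-.244,.193]),proj(c,[.508,-.244,.153]),'wheel',proj(c,[.5443,-.235,.153]))
```

```text
9.53 grip stand [-0.0352 -0.197   0.3167] F stand [-0.64  0.26 -0.2 ] 0.601 0.0 phi c -1.4989609451229706
[-37.43529155  20.97225194  85.38123366  -0.45235058  73.82220463
 -26.13929778]
[([324.0, 181.2], [314, 168, 21, 27, 449])]
pred knob [323.28903132 187.71448537] [323.26573082 176.7339003 ] wheel [359.73438451 160.14387158]
```

View pics/w3.png

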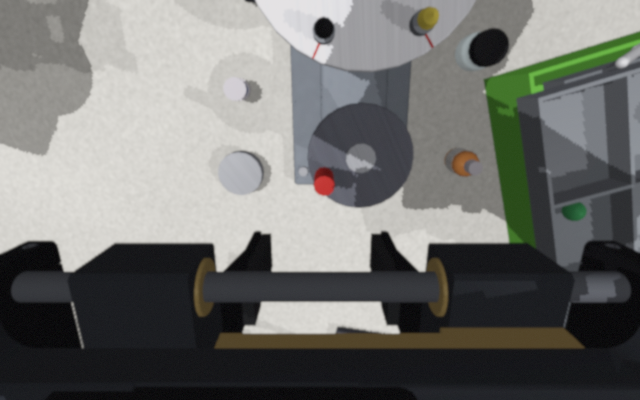

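Request:
servo_tool(targets=[{"offset":[0,0,0.03],"dr":[0,0,0]},{"offset":[0,0,0.06],"dr":[0,0,0]},{"offset":[0,0,0.09],"dr":[0,0,0]},{"offset":[0,0,0.115],"dr":[0,0,0]},{"offset":[0,0,0.13],"dr":[0,0,0]},{"offset":[0,0,0.136],"dr":[0,0,0]},{"offset":[0,0,0.136],"dr":[0,0,0]},{"offset":[0,0,0.136],"dr":[0,0,0]}])

```text
time_s: 10.25
position: [0.5062, -0.2465, 0.1628]
tcp_rot: [[0.187, 0.982, -0.006], [0.982, -0.187, -0.004], [-0.005, -0.005, -1.0]]
force: [-0.2, 0.3, 1.3]
opening: 0.6
grasp_force: 0.0
```

Run:
```python
from h import *
s=st();print(s['position'],rel(s,np.array([.508,-.244,.163]),lean(0)))
```

```text
10.25 grip stand [-0.035  -0.1934  0.1815] F stand [-0.24  0.22  1.27] 0.6 0.0 phi c -1.4973659747318315
[ 0.50622615 -0.24653072  0.16276099] ([0.0028, 0.0013, -0.0003], [-0.3, 0.29, 0.02])
```

Request:
servo_tool(targets=[{"offset":[0.002,0.001,0],"dr":[0,0,0]},{"offset":[0.002,0.001,0],"dr":[0,0,0]},{"offset":[0.002,0.001,0],"dr":[0,0,0]},{"offset":[0.002,0.001,0],"dr":[0,0,0]},{"offset":[0.002,0.001,0],"dr":[0,0,0]},{"offset":[0.002,0.001,0],"dr":[0,0,0]},{"offset":[0.002,0.001,0],"dr":[0,0,0]},{"offset":[0.002,0.001,0],"dr":[0,0,0]}], gripper=1.0)

```text
time_s: 10.92
position: [0.5078, -0.2465, 0.1626]
tcp_rot: [[0.189, 0.982, -0.004], [0.982, -0.189, -0.005], [-0.006, -0.003, -1.0]]
force: [3.0, -0.0, 1.1]
opening: 0.196
grasp_force: 30.0
```

Run:
```python
from h import *
s=st();p=np.array(s['position']);print(p)
W=np.array([.5445,-.2348]);d=(p[:2]-W);print('r',np.hypot(*d),'ang stand',np.degrees(np.arctan2(*d[::-1]))+10.8)
# disc rotation left by yellow lure: 
def rows(a0,da,n,r=.038):  # tool x = stand y, tool y = stand x
    a=np.radians(a0)-np.radians(da)*np.arange(1,n+1)
    x=r*(np.cos(a)-np.cos(np.radians(a0)));y=r*(np.sin(a)-np.sin(np.radians(a0)))
    return np.round(np.c_[y,x],4).tolist()
a=np.degrees(np.arctan2(*d[::-1]))+10.8
print(rows(a,18,20))
```

```text
10.92 grip stand [-0.0335 -0.1931  0.1813] F stand [2.94 0.54 1.15] 0.196 29.985721008852124 phi c -1.4916490515460203
[ 0.50783107 -0.24650105  0.16255864]
r 0.03849058537271744 ang stand -151.50212774633738
[[0.0112, -0.004], [0.0231, -0.0043], [0.0345, -0.0009], [0.0443, 0.0058], [0.0515, 0.0153], [0.0555, 0.0265], [0.0558, 0.0384], [0.0524, 0.0498], [0.0457, 0.0596], [0.0363, 0.0668], [0.0251, 0.0708], [0.0132, 0.0711], [0.0018, 0.0677], [-0.008, 0.061], [-0.0153, 0.0515], [-0.0192, 0.0403], [-0.0195, 0.0284], [-0.0162, 0.017], [-0.0094, 0.0072], [-0.0, 0.0]]
```

Request:
servo_tool(targets=[{"offset":[0.0112,-0.004,0],"dr":[0,0,0]},{"offset":[0.0231,-0.0043,0],"dr":[0,0,0]},{"offset":[0.0345,-0.0009,0],"dr":[0,0,0]},{"offset":[0.0443,0.0058,0],"dr":[0,0,0]},{"offset":[0.0515,0.0153,0],"dr":[0,0,0]},{"offset":[0.0555,0.0265,0],"dr":[0,0,0]},{"offset":[0.0558,0.0384,0],"dr":[0,0,0]},{"offset":[0.0524,0.0498,0],"dr":[0,0,0]},{"offset":[0.0457,0.0596,0],"dr":[0,0,0]},{"offset":[0.0363,0.0668,0],"dr":[0,0,0]}])

```text
time_s: 11.75
position: [0.5792, -0.2214, 0.1625]
tcp_rot: [[0.188, 0.982, -0.008], [0.982, -0.188, -0.002], [-0.003, -0.008, -1.0]]
force: [-0.9, 2.9, 6.3]
opening: 0.198
grasp_force: 30.0
```

Run:
```python
from h import *
s=st();p=np.array(s['position']);print(p)
W=np.array([.5445,-.2348]);d=(p[:2]-W);print('r',np.hypot(*d),'ang stand',np.degrees(np.arctan2(*d[::-1]))+10.8)
from rig import viewer
c=viewer.capture('top');b=blobs(c,*YEL,10,roi=(340,150,440,260));print(b)
q=ray(c,b[0][0],.19)[:2]-C0[:2];print(np.degrees(np.arctan2(*q[::-1]))+10.8,np.hypot(*q))
print(blobs(c,*RED,5,roi=(270,180,372,260)))
```

```text
11.75 grip stand [ 0.032  -0.1551  0.1812] F stand [-1.42  2.69  6.31] 0.198 29.98873219359666 phi c -1.2135213175410435
[ 0.57922926 -0.22135484  0.16248705]
r 0.037241027298624274 ang stand 31.963521095875382
[([425.5, 204.5], [423, 202, 6, 6, 32])]
-84.26713349975144 0.07532090794520498
[([352.1, 198.3], [349, 196, 7, 6, 33]), ([302.1, 218.8], [299, 216, 7, 7, 37])]
```

Request:
servo_tool(targets=[{"offset":[-0.0112,0.004,0],"dr":[0,0,0]},{"offset":[-0.0231,0.0043,0],"dr":[0,0,0]},{"offset":[-0.0345,0.0009,0],"dr":[0,0,0]},{"offset":[-0.0443,-0.0058,0],"dr":[0,0,0]},{"offset":[-0.0515,-0.0153,0],"dr":[0,0,0]},{"offset":[-0.0555,-0.0265,0],"dr":[0,0,0]},{"offset":[-0.0558,-0.0384,0],"dr":[0,0,0]},{"offset":[-0.0524,-0.0498,0],"dr":[0,0,0]},{"offset":[-0.0457,-0.0596,0],"dr":[0,0,0]},{"offset":[-0.0363,-0.0668,0],"dr":[0,0,0]},{"offset":[-0.0251,-0.0708,0],"dr":[0,0,0]},{"offset":[-0.0132,-0.0711,0],"dr":[0,0,0]},{"offset":[-0.0018,-0.0677,0],"dr":[0,0,0]},{"offset":[0.008,-0.061,0],"dr":[0,0,0]},{"offset":[0.0153,-0.0515,0],"dr":[0,0,0]},{"offset":[0.0192,-0.0403,0],"dr":[0,0,0]},{"offset":[0.0195,-0.0284,0],"dr":[0,0,0]},{"offset":[0.0162,-0.017,0],"dr":[0,0,0]},{"offset":[0.0094,-0.0072,0],"dr":[0,0,0]},{"offset":[0,0,0],"dr":[0,0,0]}])

```text
time_s: 13.47
position: [0.579, -0.2208, 0.1625]
tcp_rot: [[0.188, 0.982, -0.009], [0.982, -0.188, -0.001], [-0.003, -0.008, -1.0]]
force: [0.1, 3.2, 7.3]
opening: 0.196
grasp_force: 30.0
```

Request:
servo_tool(targets=[{"offset":[-0.0112,0.004,0],"dr":[0,0,0]},{"offset":[-0.0231,0.0043,0],"dr":[0,0,0]},{"offset":[-0.0345,0.0009,0],"dr":[0,0,0]},{"offset":[-0.0443,-0.0058,0],"dr":[0,0,0]},{"offset":[-0.0515,-0.0153,0],"dr":[0,0,0]},{"offset":[-0.0555,-0.0265,0],"dr":[0,0,0]},{"offset":[-0.0558,-0.0384,0],"dr":[0,0,0]},{"offset":[-0.0524,-0.0498,0],"dr":[0,0,0]},{"offset":[-0.0524,-0.0498,0],"dr":[0,0,0]}])

```text
time_s: 14.22
position: [0.5179, -0.264, 0.1625]
tcp_rot: [[0.188, 0.982, -0.011], [0.982, -0.188, -0.003], [-0.005, -0.01, -1.0]]
force: [-3.7, -1.7, 3.2]
opening: 0.195
grasp_force: 30.0
```

```bash
cat > m.py <<'E'
from h import *
s=st();p=np.array(s['position']);print(p)
W=np.array([.5445,-.2348]);d=(p[:2]-W);print('r',np.hypot(*d),'ang stand',np.degrees(np.arctan2(*d[::-1]))+10.8)
from rig import viewer
for n,roi,rp in(('top',(340,150,440,265),(360,240,395,280)),('side',(290,190,420,280),(280,240,330,280))):
    c=viewer.capture(n);b=blobs(c,*YEL,10,roi=roi);print(n,b,blobs(c,*RED,5,roi=rp))
    for x in b:
        q=ray(c,x[0],.19)[:2]-C0[:2];print(np.degrees(np.arctan2(*q[::-1]))+10.8,np.hypot(*q))
    np.savez(n+'1.npz',**c)
E
python3 m.py
```

```text
14.22 grip stand [-0.0202 -0.2085  0.1812] F stand [-3.32 -2.41  3.18] 0.195 29.992271955125034 phi c -1.4500251229848897
[ 0.51786052 -0.26403994  0.16251245]
r 0.03955548327679438 ang stand -121.53554964710234
top [([388.4, 238.2], [386, 235, 6, 7, 35])] [([377.3, 257.5], [372, 251, 12, 12, 89])]
188.1000025764323 0.07793036070212488
side [([326.0, 244.6], [323, 240, 7, 10, 59]), ([317.7, 275.8], [316, 274, 5, 5, 17])] [([301.8, 258.2], [295, 252, 15, 15, 139]), ([319.6, 256.8], [318, 256, 4, 3, 5])]
-168.38877096434132 0.08162764424511441
-154.01735920232815 0.1436415507615534
```

Request:
servo_tool(targets=[{"offset":[0.0031,-0.0039,0],"dr":[0,0,0]},{"offset":[0.0062,-0.0077,0],"dr":[0,0,0]},{"offset":[0.0102,-0.0107,0],"dr":[0,0,0]},{"offset":[0.0143,-0.0135,0],"dr":[0,0,0]},{"offset":[0.0188,-0.0155,0],"dr":[0,0,0]},{"offset":[0.0235,-0.0171,0],"dr":[0,0,0]},{"offset":[0.0235,-0.0171,0],"dr":[0,0,0]},{"offset":[0.0235,-0.0171,0],"dr":[0,0,0]}])

```text
time_s: 14.98
position: [0.5068, -0.2375, 0.1625]
tcp_rot: [[0.187, 0.982, -0.011], [0.982, -0.187, -0.003], [-0.005, -0.01, -1.0]]
force: [-2.6, 0.0, 6.7]
opening: 0.202
grasp_force: 30.0
```

```bash
python3 m.py
python3 - <<'E'
from h import *
from rig import bot,viewer
s=bot.read_state();c=viewer.capture('wrist');R=np.array(s['tcp_rot']);o=-c['R'].T@c['t']
print('cam in tool',R.T@(o-s['position']),'axis',R.T@c['R'][2],c['camera_matrix'][0,0])
E
```

```text
14.98 grip stand [-0.0361 -0.1845  0.1812] F stand [-2.55 -0.44  6.73] 0.202 29.992185663431883 phi c -1.4987319105286647
[ 0.5068226  -0.2374983   0.16247373]
r 0.03777389686018439 ang stand -165.10370467934212
top [([383.5, 237.6], [381, 235, 6, 7, 33])] [([377.5, 257.5], [372, 251, 12, 12, 89])]
180.64819369870642 0.07792709760294234
side [([322.3, 241.3], [319, 237, 8, 10, 59]), ([317.7, 275.8], [316, 274, 5, 5, 17])] [([301.8, 258.3], [295, 252, 15, 15, 141])]
184.72964000270002 0.08128394050940264
-154.01735920232815 0.1436415507615534
cam in tool [ 7.69496515e-02  1.59415942e-04 -1.61704142e-01] axis [-0.28002753 -0.00115073  0.95999128] 332.55113040198455
```

Request:
servo_tool(targets=[{"offset":[0,0,0],"dr":[0,0,0]},{"offset":[0,0,0],"dr":[0,0,0]},{"offset":[0,0,0],"dr":[0,0,0]},{"offset":[0,0,0],"dr":[0,0,0]},{"offset":[0,0,-0.02],"dr":[0,0,0]},{"offset":[0,0,-0.045],"dr":[0,0,0]},{"offset":[0,0,-0.075],"dr":[0,0,0]},{"offset":[0.03,-0.015,-0.075],"dr":[0,0,0]},{"offset":[0.06,-0.03,-0.075],"dr":[0,0,0]},{"offset":[0.09,-0.045,-0.075],"dr":[0,0,0]},{"offset":[0.107,-0.054,-0.075],"dr":[0,0,0]},{"offset":[0.107,-0.054,-0.075],"dr":[0,0,0]},{"offset":[0.107,-0.054,-0.075],"dr":[0,0,0]}], gripper=-0.2)

```text
time_s: 16.22
position: [0.4759, -0.1224, 0.237]
tcp_rot: [[0.187, 0.982, -0.006], [0.982, -0.187, -0.004], [-0.006, -0.005, -1.0]]
force: [1.2, -1.1, 0.6]
opening: 0.593
grasp_force: 0.0
```

```bash
cat > v.py <<'E'
from h import *
import sys
from rig import viewer
st();n=sys.argv[1]
c=viewer.capture('wrist');np.savez(n+'.npz',**c);cv2.imwrite(f'pics/{n}.png',c['color'][:,:,::-1])
print('yel',blobs(c,*YEL,60),'red',blobs(c,*RED,5))
for nm,X in(('ptr',S(-.106,0,.163)),('lure',S(-.078,0,.186)),('ctr',S(0,0,.168))):print(nm,proj(c,X))
E
python3 v.py w4
```

```text
16.22 grip stand [-0.0881 -0.0772  0.2557] F stand [ 1.41 -0.88  0.64] 0.593 0.0 phi c -1.7811022201226012
yel [([603.3, 5.3], [593, 0, 22, 14, 240]), ([339.0, 99.8], [328, 89, 23, 23, 407])] red [([622.5, 36.9], [604, 0, 36, 72, 2366]), ([276.4, 95.6], [262, 78, 36, 36, 966]), ([594.0, 91.1], [577, 80, 35, 23, 618]), ([381.5, 323.6], [373, 310, 23, 23, 304])]
ptr [295.27756936  98.64033998]
lure [338.01691481  98.75846447]
ctr [454.61056465  98.740472  ]
```

View pics/w4.png

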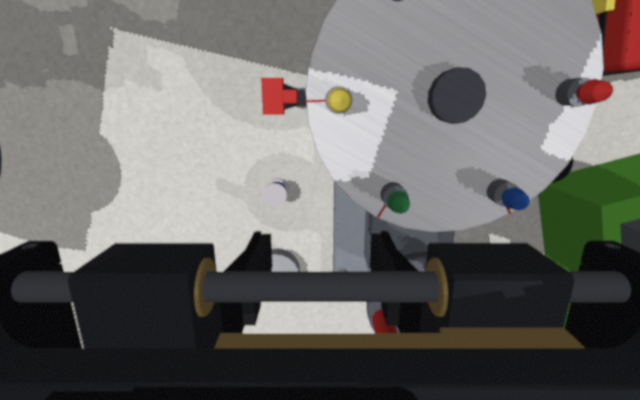

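```bash
cat > a.py <<'E'
from h import *
import sys
c=dict(np.load(sys.argv[1]+'.npz'));h=cv2.cvtColor(c['color'],cv2.COLOR_RGB2HSV).astype(int)
y0=80;sub=h[80:122,255:350]
red=((sub[...,0]<9)|(sub[...,0]>171))&(sub[...,1]>75)&(sub[...,2]>50)
for u in range(0,95,3):
    r=np.where(red[:,u])[0]
    if len(r):print(u+255,round(r.mean()+80,1),len(r),end='; ')
print()
g=cv2.cvtColor(c['color'],cv2.COLOR_RGB2GRAY)
# hub: dark ellipse
m=(g[55:135,410:505]<95).astype(np.uint8);k,_,stt,ce=cv2.connectedComponentsWithStats(m);i=1+np.argmax(stt[1:,4])
ct=max(cv2.findContours((_==i).astype(np.uint8),0,1)[0],key=len);e=cv2.fitEllipse(cv2.convexHull(ct));hub=(e[0][0]+410,e[0][1]+55);print('hub',hub,e[1],stt[i])
b=[x for x in blobs(c,*YEL,60) if 300<x[0][0]<380][0];lure=b[0]
def sc(px,z):
    q=ray(c,px,z)-C0;return np.array([q@SX,q@SY])
H=sc(hub,.175);L=sc(lure,.192);print('hub',H,'lure',L)
p=[b for b in blobs(c,*RED,5) if 250<b[0][0]<300];P=sc(p[0][0],.166);print('ptr',P)
an=lambda v:np.degrees(np.arctan2(-v[1],-v[0]))
print('lure ang',an(L-H),'ptr ang',an(P-H),'vs frame',an(L),an(P))
E
python3 a.py w4
```

```text
261 85.5 12; 264 97.0 35; 267 97.0 35; 270 97.0 35; 273 97.0 35; 276 97.0 35; 279 97.0 35; 282 97.0 35; 285 97.0 19; 288 96.0 17; 291 96.5 16; 294 96.5 16; 297 96.5 12; 306 101.0 1; 309 100.5 2; 312 100.5 2; 315 100.5 2; 318 100.5 2; 321 100.5 2; 324 100.0 1; 
hub (456.08315658569336, 94.90692520141602) (53.70252227783203, 60.67697525024414) [  17   12   59   57 2567]
hub [-0.00198397  0.00237234] lure [-0.07766802 -0.000578  ]
ptr [-0.11835028  0.00195136]
lure ang 2.232389239652275 ptr ang 0.20727834358338554 vs frame 0.42638325101906543 -0.9446061349542749
```

Request:
servo_tool(targets=[{"offset":[-0.035,0.018,0],"dr":[0,0,0]},{"offset":[-0.07,0.036,0],"dr":[0,0,0]},{"offset":[-0.107,0.054,0],"dr":[0,0,0]},{"offset":[-0.107,0.054,0],"dr":[0,0,0]},{"offset":[-0.107,0.054,0.02],"dr":[0,0,0]},{"offset":[-0.107,0.054,0.045],"dr":[0,0,0]},{"offset":[-0.107,0.054,0.065],"dr":[0,0,0]},{"offset":[-0.107,0.054,0.075],"dr":[0,0,0]},{"offset":[-0.107,0.054,0.075],"dr":[0,0,0]},{"offset":[-0.107,0.054,0.075],"dr":[0,0,0]}])

```text
time_s: 17.1
position: [0.5084, -0.2396, 0.1619]
tcp_rot: [[0.19, 0.982, -0.007], [0.982, -0.19, -0.004], [-0.005, -0.006, -1.0]]
force: [0.4, 0.4, 0.6]
opening: 0.602
grasp_force: 0.0
```

Request:
servo_tool(targets=[{"offset":[0,0,0],"dr":[0,0,0]},{"offset":[0,0,0],"dr":[0,0,0]},{"offset":[0,0,0],"dr":[0,0,0]},{"offset":[0,0,0],"dr":[0,0,0]},{"offset":[0,0,0],"dr":[0,0,0]},{"offset":[0,0,0],"dr":[0,0,0]},{"offset":[0,0,0],"dr":[0,0,0]},{"offset":[0,0,0],"dr":[0,0,0]}], gripper=1.0)

```text
time_s: 17.77
position: [0.5067, -0.2382, 0.1625]
tcp_rot: [[0.188, 0.982, -0.01], [0.982, -0.188, -0.003], [-0.005, -0.009, -1.0]]
force: [-5.2, 0.5, 4.8]
opening: 0.195
grasp_force: 30.0
```

Request:
servo_tool(targets=[{"offset":[0.0025,-0.0004,0],"dr":[0,0,0]},{"offset":[0.005,-0.0008,0],"dr":[0,0,0]},{"offset":[0.0075,-0.0012,0],"dr":[0,0,0]},{"offset":[0.0075,-0.0012,0],"dr":[0,0,0]},{"offset":[0.0075,-0.0012,0],"dr":[0,0,0]}])

```text
time_s: 18.18
position: [0.5073, -0.2311, 0.1624]
tcp_rot: [[0.188, 0.982, -0.009], [0.982, -0.188, -0.004], [-0.006, -0.008, -1.0]]
force: [-5.9, -0.8, 6.2]
opening: 0.196
grasp_force: 30.0
```

Request:
servo_tool(targets=[{"offset":[0,0,0],"dr":[0,0,0]},{"offset":[0,0,0],"dr":[0,0,0]},{"offset":[0,0,0],"dr":[0,0,0]},{"offset":[0,0,0],"dr":[0,0,0]},{"offset":[0,0,-0.02],"dr":[0,0,0]},{"offset":[0,0,-0.045],"dr":[0,0,0]},{"offset":[0,0,-0.075],"dr":[0,0,0]},{"offset":[0.03,-0.015,-0.075],"dr":[0,0,0]},{"offset":[0.06,-0.03,-0.075],"dr":[0,0,0]},{"offset":[0.085,-0.045,-0.07],"dr":[0,0,0]},{"offset":[0.1,-0.054,-0.06],"dr":[0,0,0]},{"offset":[0.1,-0.054,-0.06],"dr":[0,0,0]},{"offset":[0.1,-0.054,-0.06],"dr":[0,0,0]},{"offset":[0.1,-0.054,-0.06],"dr":[0,0,0]}], gripper=-0.2)

```text
time_s: 19.35
position: [0.4759, -0.1234, 0.2223]
tcp_rot: [[0.189, 0.982, -0.004], [0.982, -0.189, -0.005], [-0.006, -0.003, -1.0]]
force: [-0.9, -1.3, 0.0]
opening: 0.6
grasp_force: 0.0
```

```bash
python3 v.py w5; python3 a.py w5; python3 -c "
import cv2;i=cv2.imread('pics/w5.png')[40:190,240:620];cv2.imwrite('pics/w5c.png',cv2.resize(i,None,fx=2.1,fy=2.1,interpolation=cv2.INTER_CUBIC))"
```

```text
19.35 grip stand [-0.0879 -0.0781  0.241 ] F stand [-0.65 -1.49  0.01] 0.6 0.0 phi c -1.7783689720186064
yel [([619.5, 2.1], [614, 0, 13, 6, 64]), ([339.2, 93.7], [327, 82, 25, 25, 482])] red [([630.0, 33.5], [618, 0, 22, 69, 1269]), ([272.2, 93.7], [256, 75, 39, 38, 1097]), ([613.8, 92.2], [596, 81, 37, 25, 679]), ([514.7, 216.2], [514, 215, 2, 4, 6]), ([383.0, 325.0], [374, 313, 25, 20, 271])]
ptr [292.42514865  97.03939822]
lure [338.17055842  96.89867801]
ctr [462.76290592  96.75054084]
258 96.5 34; 261 96.5 34; 264 96.5 34; 267 96.5 34; 270 96.5 34; 273 96.5 34; 276 96.5 34; 279 96.5 34; 282 94.0 17; 285 94.0 17; 288 94.0 17; 291 94.5 16; 294 94.5 14; 306 94.5 2; 309 94.5 2; 312 94.5 2; 315 94.5 2; 318 94.5 2; 321 94.5 2; 
hub (464.47003173828125, 92.57581329345703) (57.648292541503906, 65.59996032714844) [  23    8   63   60 2973]
hub [-0.00209906  0.00237563] lure [-0.07773361  0.00167364]
ptr [-0.11834205  0.00201474]
lure ang 0.531765969850983 ptr ang 0.17787764461498967 vs frame -1.2334109848873311 -0.9753514940194419
```

View pics/w5c.png

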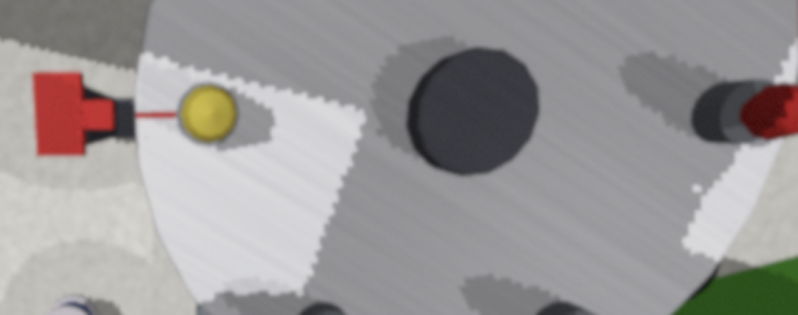

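Request:
servo_tool(targets=[{"offset":[0,0,-0.03],"dr":[0,0,0]},{"offset":[0,0,-0.06],"dr":[0,0,0]},{"offset":[0,0,-0.08],"dr":[0,0,0]},{"offset":[0,0,-0.08],"dr":[0,0,0]},{"offset":[0,0,-0.08],"dr":[0,0,0]}])

```text
time_s: 19.82
position: [0.4766, -0.1237, 0.3033]
tcp_rot: [[0.19, 0.982, -0.003], [0.982, -0.19, -0.006], [-0.007, -0.001, -1.0]]
force: [-0.8, 0.4, -0.3]
opening: 0.595
grasp_force: 0.0
```

Run:
```python
from h import *
st()
from rig import viewer,ticket
c=viewer.capture('top');print(blobs(c,*RED,5,roi=(270,180,340,260)))
print(ticket.hand_in())
```

```text
19.82 grip stand [-0.0872 -0.0783  0.322 ] F stand [-0.83  0.29 -0.25] 0.595 0.0 phi c -1.7740137594374061
[([302.1, 218.8], [299, 216, 7, 7, 37])]
the job is handed in; nothing more can be done
None
```

I swung the leg home (peak push about 9 N) and it stayed at about 1.61 rad after release. I then wound the wheel until the yellow lure lined up with the pointer to within about 0.3° of turntable angle by camera, let go, and handed in at 19.8 s. No contact with the bystanders was noticed, but I did not check their positions afterwards.

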